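# Load a fish tin into the pantry shelf lane

## Task

Take the wooden push stick by its upright handle and, using only the stick on the tin, feed the flat fish tin from the open tray of the shelf lane through the narrow covered channel until it presses the sprung bumper back and the catch drops in behind it. Push gently enough not to dent the tin, then draw the stick back out and lay it flat on the table, clear of the lane, leaving the tin caught against the bumper and the cans and jar where they are.

Things in the scene. Friction and masses are not known exactly. Their poses are not given: they have to be found in the camera images.
- lane: Fixed shelf lane of grey sheet steel, 410 mm long, 100 mm wide. Origin on the table under its centre line; +x is the feeding direction, z up. Floor plate 4 mm thick from x = -150 to +260 mm. x = -150 to -20: open tray, 92 mm wide inside, walls up to z = 26 mm. x = -20 to +20: walls taper in to the channel, which runs from +20 to +260.
- lane_mouth (a point): Middle of the channel's entrance on the lane floor: lane x = +20, y = 0, z = 4 mm; axes of the lane. Channel 60 mm wide inside; roof lips (underside z = 28.5, top 30.5 mm above the table) leave a 22 mm slot. A steel end stop is clamped in it at a place that differs each time and is not measured: its free bumper face lies 155 to 195 mm beyond this point along +x.
- bumper (a joint): Travel of the sprung bumper plate on the end stop, in m: 0 = free, grows as the tin presses it along lane +x, hard end at 0.009. It pushes back with 3 N at 0 and 0.8 N more per mm (10 N at the hard end, beyond which force rises steeply). The catch drops behind the tin at about 5 mm; let go then, the tin springs back onto it and the bumper stays about 3 mm in. If not caught it returns to 0.
- catch (a joint): Angle (rad) of the catch, a light sprung steel pawl in the roof slot, hinged 122 mm before the bumper's face on a bracket above the roof (top 46 mm above the table): 0 = hanging down, its tooth 16 mm above the lane floor (a 12 mm blade passes below); about 0.14 while it rides on the tin. It holds the tin by its rear face.
- tin_center (a point): Centre of the flat fish tin, bare aluminium, 80 mm (x) by 56 mm (y) by 22 mm high, about 160 g, z up; thin-walled, pushes above 18 N dent it. It starts on the floor of the open tray, its long side roughly along the lane, somewhat off-centre and turned.
- stick_grip (a point): Grip point of the pale wooden push stick, in its upright handle, 60 mm above the underside; +x towards the nose, z up. Blade 190 long, 30 wide, 12 mm high, from 40 mm behind (-x) to 150 mm ahead of this point, flat nose. Handle block 36 mm long (x), 24 wide (y), top 85 mm above the underside. About 140 g. Starts flat on its blade on the table, nose roughly in the feeding direction.
- can_tall: Bystander: can, 74 mm across, 110 mm tall; origin at its underside.
- can_short: Bystander: can, 66 mm across, 75 mm tall; origin at its underside.
- jar: Bystander: jar, 68 mm across, 100 mm tall; origin at its underside.
- stick: The push stick itself (see stick_grip); origin on its underside below the handle's centre, same axes.
- tin: The fish tin itself (see tin_center); origin at the centre of its underside, same axes.
There are look-alikes about, which are no part of the job. Of the things that look like the stick, the largest one is meant.

How it is judged:
On the way, in this order (a step that is already met when the one before it is completed fails the run):
1. the tin is pushed wholly under the channel's roof (x of tin_center in the frame of lane above 0.06 m), for 0.05 s.
2. the tin is pressed against the bumper by the stick, pushing it more than 2.5 mm back (value of joint bumper above 0.0025 m and contact force between stick and tin above 2 N), for 0.05 s.
At the end, for the whole second after the job is handed in: The tin lies flat and straight in the channel (within 0.1 rad), held by the catch against the bumper, which stays at least 1.5 mm in with nobody pushing; the stick stands flat on its blade on the table (within 3 mm and 0.05 rad), not on or touching the lane; tin and stick are at rest (value of joint bumper above 0.0015 m and x of tin_center in the frame of lane above 0.125 m and angle between the x axis of tin_center and the x axis of lane, either way round below 0.1 rad and angle between tin_center's own z axis and vertical below 0.1 rad and height (world z) of stick_grip between 0.056 and 0.063 m and angle between stick_grip's own z axis and vertical below 0.05 rad and contact force between stick and lane below 0.1 N and linear speed of each of tin, stick below 0.01 m/s).
It fails at once if the tin is pressed with more than 18 N and dented (contact force between stick and tin above 18 N).
It fails at once if the robot itself touches the tin (contact force between any of the fingers, the arm and tin above 0.5 N).
It fails at once if the tall can is moved more than 20 mm (distance of can_tall from where it was at the start of the episode above 0.02 m).
It fails at once if the short can is moved more than 20 mm (distance of can_short from where it was at the start of the episode above 0.02 m).
It fails at once if the jar is moved more than 20 mm (distance of jar from where it was at the start of the episode above 0.02 m).
It also fails if it takes over 58 s, if anything falls off the work surface, if the arm or the gripper's body presses on something with over 40 N, if the wrist force passes 120 N, or if a joint passes its speed limit or range.

## Robot

A 7-joint arm with a two-finger parallel gripper is mounted at the origin on the work surface. World frame = base frame: x ahead of the robot, y to its left, z up, the work surface at z = 0. Lengths are in m, angles in rad, forces in N, time in s.
With the tool pointing down it reaches from about 0.4 to 0.9 m from the base axis. Payload 5.6 kg.
Tool frame: the origin (TCP) lies midway between the tips of the shut fingers; the grasp point (between the pads) lies 19 mm behind it (manip.grip_point_offset is the distance from the TCP to the grasp point, in m); z points along the fingers, y is the direction in which the jaws open and shut (so a half turn about z gives the same grasp; the last joint's range is limited). The gripper opens to 92 mm and grips with 3 to 60 N. Pads are 20 mm wide; open, the fingers measure 128 mm over their backs; the gripper's body (75 mm by 189 mm) begins 69 mm behind the grasp point.
Start: joints at [1.224, 0.468, -0.012, 1.603, 0.006, 1.071, -0.056], TCP at [0.194, -0.62, 0.175] pointing down, gripper open.
Joint ranges: [-2.53, 2.53], [-0.31, 2.02], [-1.57, 1.55], [0.28, 2.44], [-1.29, 4.43], [0.15, 1.84], [-2.92, 2.92]. Speed limits (rad/s): [2.57, 2.57, 3.14, 3.14, 3.14, 3.14, 3.14].

## Interface

Orientations are given as a unit quaternion [w, x, y, z].
In Python, from station import sensors, cams, manip gives the robot as it stands.
- The arm moves only by the tool servo_tool, never from a script. Its argument "plan" is a list of rows, each a list of 3 entries, a list of its own where there are three numbers: the shift along the tool's x, y, z in m, then the turn, a rotation vector about the tool's x, y, z in degrees, then the gripper's target within -1 to 1 (shut at 1, half-way at 0, fully open at -1). A call has exactly 8 rows; each row is the pose to reach, as a shift and turn from the pose measured when the call began, along the tool's axes at that moment; what a row does not reach only later rows make up. A row lasts 1/12 s, in which the tool goes at most 41.7 mm and 7.16 degrees, less where a joint would pass 70% of its speed; a pose out of reach is approached as far as the arm can. A call with a gripper value outside its range is refused whole. The fingers move at their own pace and stop on an object; the grip force is fixed at half the most. Time passes only in rows, so rows that repeat a pose let the fingers close, or fill a call up. It gives the time, the measured TCP pose, the force and the opening at its end, in the units of the state.
- sensors.get_obs(): the state, without advancing time (a new reading comes with each control period).
- cams.grab_frame(name): name is "scene" or "top"; returns (picture, depth): 480x640x3 uint8, blue, green, red; 480x640 float32, m along the optical axis (not along the pixel's ray), 0 where there is no reading.
- cams.calibration(name): a dict with "K" (3x3 intrinsics, pixels), "position" and "rotation" of the camera in the world. Camera axes: x right, y up, looking along -z (the intrinsics and any distortion apply to the point x, -y, -z); pixel columns grow to the right and rows downward; lengths in m; the calibration is good to about 2 mm. A picture is of the moment at which its call begins. calibration takes no time and is no camera call.
- manip.hand_in(): hands the job in, once; it reports no verdict.
The state is a dict: "clock": time; "joints": joint angles; "joint_velocities": joint speeds; "effort": joint torques, N m; "eef_pos": TCP position; "eef_rot": TCP orientation; "contact_force": force on the tool from outside, world axes, zero at the start; "torque": the same for the moment, N m; "gripper_width": opening from 0.0 (shut) to 1.0 (fully open).
Only numpy, scipy, OpenCV 4.12 (cv2) and the standard library are available. Lean on these libraries where they do the work, as an engineer would, in place of code of your own. Each camera call takes 0.05 s, during which the arm holds its last target. There are 200 camera calls.

## Working session

There is one attempt and no reset: what is moved stays moved. The work goes in short steps, Python scripts to look and compute and a tool call to move; the robot and the scene stay as the last step left them, time stands still between calls to the robot, and variables do not carry over. Pictures are saved under pics/ and viewed, about 8 in all and at most 12, crops included, and the job is handed in when it is done.

Besides the shell and the picture viewer there is one more tool, called after "Request:" as a command line: name --argument value ..., lists and objects as JSON in quotes. servo_tool: Moves the arm, as the interface text tells. Its arguments: {"type":"object","properties":{"plan":{"type":"array"}},"required":["plan"]}

```bash
ls; mkdir -p pics
cat > h.py <<'E'
import numpy as np, cv2
from scipy.spatial.transform import Rotation as R
from station import sensors, cams, manip
def grab(n,save=None):
    im,d=cams.grab_frame(n)
    if save: cv2.imwrite('pics/'+save,im)
    c=cams.calibration(n); K=np.array(c['K']); P=np.array(c['position']); Q=np.array(c['rotation'])
    if Q.shape!=(3,3): Q=R.from_quat(Q,scalar_first=True).as_matrix()
    v,u=np.mgrid[0:480,0:640]
    X=np.stack([(u-K[0,2])/K[0,0]*d,-(v-K[1,2])/K[1,1]*d,-d],-1)@Q.T+P
    X[d==0]=np.nan
    np.save('/tmp/%s.npy'%n,X); return im,X
E
python3 - <<'E'
from h import *
for n in('top','scene'):
    im,X=grab(n,n+'0.png'); c=cams.calibration(n); print(c)
print(sensors.get_obs())
E
```

```text
pics
{'K': array([[477.84009328,   0.        , 321.2392728 ],
       [  0.        , 477.84009328, 228.22170887],
       [  0.        ,   0.        ,   1.        ]]), 'position': array([ 0.30521145, -0.04707159,  1.18463026]), 'rotation': array([ 0.70590488,  0.07582963, -0.07711422, -0.70000112])}
{'K': array([[515.75138218,   0.        , 331.0031789 ],
       [  0.        , 515.75138218, 226.51164963],
       [  0.        ,   0.        ,   1.        ]]), 'position': array([ 1.01660494, -0.3317333 ,  0.83677211]), 'rotation': array([0.84259512, 0.25972463, 0.14654358, 0.44844348])}
{'clock': 0.1, 'joints': array([ 1.22399589,  0.46826231, -0.01159426,  1.60351899,  0.00599969,
        1.07140176, -0.05632492]), 'joint_velocities': array([ 9.07255557e-05, -1.36748441e-03,  7.68010747e-04, -9.51163214e-04,
       -1.80562398e-03,  5.28552981e-04, -2.08908404e-03]), 'effort': array([ 1.73116336e-03, -5.21651387e+01, -1.20708486e-02, -2.44365245e+01,
       -5.67929784e-02,  1.41364578e-02,  6.15533941e-05]), 'eef_pos': array([ 0.19419967, -0.61970424,  0.17445823]), 'eef_rot': array([-7.58058707e-04,  9.88492384e-01,  1.51268639e-01, -1.75287611e-04]), 'contact_force': array([ 0.46562571,  0.54446202, -0.70844851]), 'torque': array([-0.03519683, -0.00666461, -0.00134153]), 'gripper_width': 1.003291923451885}
```

View pics/top0.png

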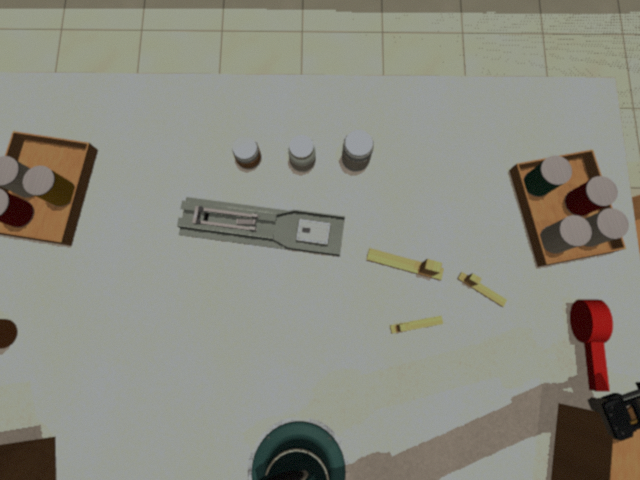

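View pics/scene0.png

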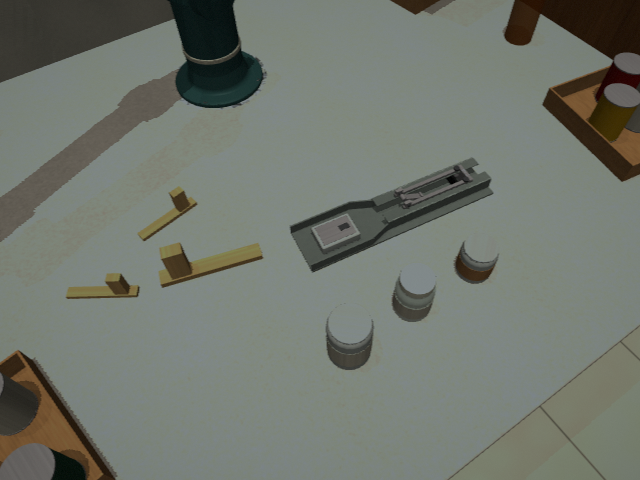

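The top view shows the lane running from the tray at the right (343,230) to the far end at the left (180,215). The tin is at about (313,231). The large stick has its handle at (431,269) and nose at (367,255), and the two smaller sticks are look-alikes. The cans and jar are at (246,152), (302,152) and (358,150).

```bash
cat > m.py <<'E'
from h import *
T=np.load('/tmp/top.npy');S=np.load('/tmp/scene.npy')
def box(X,sl): return X[sl].reshape(-1,3)
def rect(p,name):
    r=cv2.minAreaRect((p[:,:2]*1000).astype(np.float32)); print(name,len(p),'z',np.round(np.percentile(p[:,2],[5,50,95])*1000,1),'c,size,ang',np.round(r[0],1),np.round(r[1],1),round(r[2],2))
    return r
E
python3 - <<'E'
from m import *
for px in [(343,230),(180,215),(313,231),(431,269),(367,255)]: print(px,np.round(T[px[1],px[0]],4))
P=np.concatenate([T.reshape(-1,3),S.reshape(-1,3)])
for nm,X in(('top',T),('scene',S)):
    P=X.reshape(-1,3);P=P[np.isfinite(P).all(1)]
    c=T[231,313];l=np.nanmean([T[230,343],T[215,180]],0);s=T[263,405]
    near=lambda q,r:P[np.hypot(*(P[:,:2]-q[:2]).T)<r]
    a=near(s,.13)
    rect(a[(a[:,2]>.006)&(a[:,2]<.02)],nm+' blade'); rect(a[a[:,2]>.075],nm+' handletop')
    t=near(c,.05); rect(t[(t[:,2]>.021)&(t[:,2]<.04)],nm+' tin+')
    b=near(l,.24); b=b[(b[:,2]>.012)&(b[:,2]<.06)]; rect(b,nm+' lane')
    f=near(np.array([.4,-.3]),.15); print('table z',np.round(np.percentile(f[:,2],[5,50,95])*1000,1))
im=cv2.imread('pics/top0.png')
a=cv2.resize(im[185:265,170:350],(792,352),interpolation=cv2.INTER_CUBIC)
im=cv2.imread('pics/scene0.png');b=cv2.resize(im[150:280,285:500],None,fx=3.6,fy=3.6,interpolation=cv2.INTER_CUBIC)
cv2.imwrite('pics/c1.png',a);cv2.imwrite('pics/c2.png',b)
# height map along top view
z=np.round(T[185:265:1,170:350,2]*1000)
h=np.clip(np.nan_to_num(T[185:285,170:450,2])*5000,0,255).astype(np.uint8)
cv2.imwrite('pics/h.png',cv2.resize(cv2.applyColorMap(h,cv2.COLORMAP_JET),None,fx=2.8,fy=2.8,interpolation=cv2.INTER_NEAREST))
E
```

```text
(343, 230) [ 0.5625 -0.1035 -0.0028]
(180, 215) [ 0.5979  0.313  -0.0016]
(313, 231) [ 0.5526 -0.0278  0.0283]
(431, 269) [ 0.4525 -0.3022  0.088 ]
(367, 255) [ 0.4981 -0.1634  0.0012]
top blade 775 z [ 7.1 11.4 15.3] c,size,ang [ 486.8 -261.9] [214.5 164.1] 77.5
top handletop 177 z [78.8 84.5 88.1] c,size,ang [ 460.9 -309. ] [37.1 24.8] 74.26
top tin+ 732 z [22.6 25.8 29.7] c,size,ang [552.5 -28.2] [79.5 98. ] 81.37
top lane 3394 z [18.4 29.2 44.1] c,size,ang [639.1  93.4] [409.8 239.6] 82.64
table z [-3.9  0.2 14.5]
scene blade 1396 z [ 8.2 12.6 15.6] c,size,ang [ 457.8 -226.8] [205.4 170. ] 51.88
scene handletop 330 z [76.5 85.2 87.5] c,size,ang [ 463.9 -308.4] [36.3 27.1] 74.63
scene tin+ 1133 z [23.2 26.8 29.2] c,size,ang [554.3 -26.9] [80.5 96.9] 80.65
scene lane 6163 z [15.  29.2 48. ] c,size,ang [662.   86.6] [414.4 273.4] 79.63
table z [-1.7  1.2 49.7]
```

View pics/c1.png

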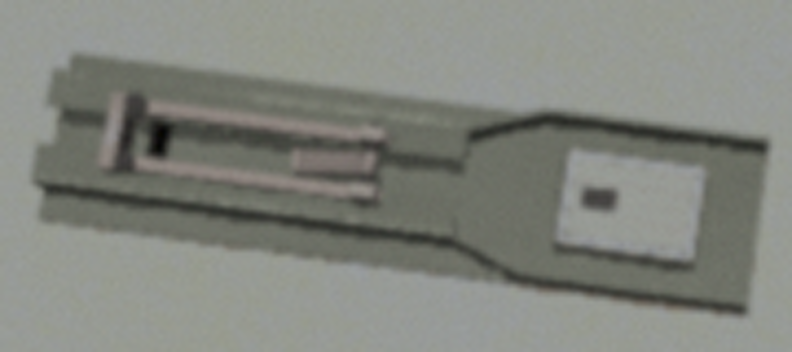

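View pics/c2.png

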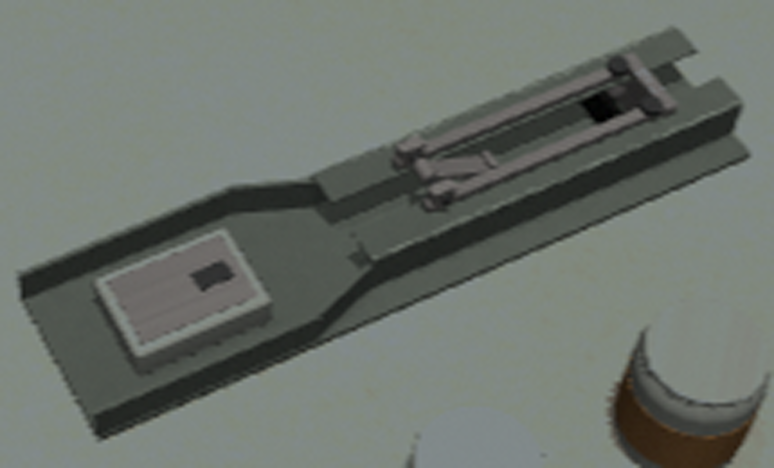

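The crops show the tin in the tray, slightly turned. The roof's entrance corners are at c2 (315,180) and (372,262), and its far-end corners at (672,28) and (740,100). The catch arm brackets run from (410,155) to (640,85). Next I'll turn these into a lane frame.

```bash
cat >> h.py <<'E'
def ray(n,u,v,z):
    c=cams.calibration(n);K=c['K'];Q=R.from_quat(c['rotation'],scalar_first=True).as_matrix()
    d=Q@np.array([(u-K[0,2])/K[0,0],-(v-K[1,2])/K[1,1],-1]); p=np.array(c['position'])
    return p+d*(z-p[2])/d[2]
E
python3 - <<'E'
from m import *
A=np.array
s=lambda u,v,z:ray('scene',285+u/3.6,150+v/3.6,z)
t=lambda u,v,z:ray('top',170+u/4.4,185+v/4.4,z)
def show(n,e1,e2,f1,f2):
    e=(e1+e2)/2;f=(f1+f2)/2;d=f-e;print(n,'ent',e.round(4),'end',f.round(4),'len',np.linalg.norm(d).round(4),'w',np.linalg.norm(e1-e2).round(4),np.linalg.norm(f1-f2).round(4),'yaw',np.degrees(np.arctan2(d[1],d[0])).round(2))
show('scene roof',s(315,180,.0305),s(372,262,.0305),s(672,28,.0305),s(740,100,.0305))
show('top roof',t(470,135,.0305),t(455,240,.0305),t(52,72,.0305),t(38,182,.0305))
# cloud fit of lane pieces
L=A([.555,0]);
for nm,X in(('top',T),('scene',S)):
    P=X.reshape(-1,3);P=P[np.isfinite(P).all(1)]
    # roof: z 27..35
    q=P[(P[:,2]>.026)&(P[:,2]<.035)&(P[:,1]>.06)&(P[:,1]<.33)&(P[:,0]>.5)&(P[:,0]<.655)]
    rect(q,nm+' roof')
    # tin: z 22..30 inside tray away from walls
    q=P[(P[:,2]>.0215)&(P[:,2]<.032)&(np.hypot(P[:,0]-.5535,P[:,1]+.0275)<.05)]
    ctr=q[:,:2].mean(0)
    m=np.zeros((400,400),np.uint8)
    for a in q: m[int((a[0]-.4535)*2000)%400,int((a[1]+.1275)*2000)%400]=255
    m=cv2.morphologyEx(m,cv2.MORPH_CLOSE,np.ones((7,7)));m=cv2.morphologyEx(m,cv2.MORPH_OPEN,np.ones((25,25)))
    c=max(cv2.findContours(m,0,1)[0],key=cv2.contourArea);r=cv2.minAreaRect(c);print(nm,'tin',(r[0][1]/2000+.4535).__round__(4),(r[0][0]/2000-.1275).__round__(4),A(r[1])/2,r[2],'(deg of image; y across,x down)')
    h=A([.4625,-.309]);d=A([np.cos(np.radians(74.5)),np.sin(np.radians(74.5))])
    e=P[:,:2]-h;a=e@d;b=e@A([-d[1],d[0]])
    q=P[(a>-.05)&(a<.165)&(abs(b)<.03)&(P[:,2]>.006)&(P[:,2]<.018)]
    rect(q,nm+' blade')
    q=P[(a>.03)&(a<.14)&(abs(b)<.03)&(P[:,2]>.007)&(P[:,2]<.018)]
    f=np.polyfit((q[:,:2]-h)@d,(q[:,:2]-h)@A([-d[1],d[0]]),1);print('axis corr deg',np.degrees(f[0]),'offset mm',f[1]*1000)
E
```

```text
scene roof ent [0.5697 0.0676 0.0305] end [0.597  0.3048 0.0305] len 0.2388 w 0.0616 0.0621 yaw 83.44
top roof ent [0.56   0.0659 0.0305] end [0.593  0.3029 0.0305] len 0.2393 w 0.0609 0.0642 yaw 82.07
top roof 1371 z [26.9 30.3 34.1] c,size,ang [578.7 180.7] [251.9  71. ] 82.37
top tin 0.5475 -0.0445 [48. 37.] 90.0 (deg of image; y across,x down)
top blade 755 z [ 7.7 11.4 15.3] c,size,ang [ 472.8 -249.3] [200.1  47.7] 72.96
axis corr deg 0.7977326204840461 offset mm 0.9183248340036622
scene roof 1845 z [27.7 31.1 34. ] c,size,ang [582.2 181.8] [254.5  72.2] 82.04
scene tin 0.5577 -0.045 [45.5 29. ] 90.0 (deg of image; y across,x down)
scene blade 1377 z [ 8.3 12.6 15.3] c,size,ang [ 478.4 -255.4] [190.   34.1] 75.14
axis corr deg 0.3376423592860658 offset mm -2.41490314442989
```

```bash
cat >> h.py <<'E'
LY=82.2; U=np.array([np.cos(np.radians(LY)),np.sin(np.radians(LY)),0]); N=np.array([-U[1],U[0],0]); O=np.array([.5615,.0425,0])
def lane(x,y,z): return O+x*U+y*N+np.array([0,0,z])
def go(p,yaw):
    "shift/turn in tool axes to TCP p, tool pointing down with tool x at yaw deg"
    o=sensors.get_obs();Q=R.from_quat(o['eef_rot'],scalar_first=True)
    c,s=np.cos(np.radians(yaw)),np.sin(np.radians(yaw))
    G=R.from_matrix(np.array([[c,s,0],[s,-c,0],[0,0,-1]]))
    print('shift',Q.inv().apply(np.array(p)-o['eef_pos']).round(4),'turn',np.degrees((Q.inv()*G).as_rotvec()).round(2),'at',o['eef_pos'].round(4),'lane',[round(float((o['eef_pos']-O)@v),4) for v in(U,N)],'F',o['contact_force'].round(1),'t',round(o['clock'],2),'w',round(o['gripper_width'],3))
E
python3 - <<'E'
from h import *
go([.4625,-.3087,.150],75)
go([.4625,-.3087,.041],75)
t=lambda u,v,z:ray('top',170+u/4.4,185+v/4.4,z)
s=lambda u,v,z:ray('scene',285+u/3.6,150+v/3.6,z)
for f,c in((t,[(568,150),(705,165),(695,262),(555,243)]),(s,[(95,280),(225,230),(270,298),(140,360)])):
    q=np.array([f(*k,.026) for k in c]);r=cv2.minAreaRect((q[:,:2]*1000).astype(np.float32));m=q.mean(0)-O;print('tin lane',m@U,m@N,r)
E
```

```text
shift [ 0.349  -0.2165  0.0248] turn [-8.00e-02 -4.00e-02 -5.76e+01] at [ 0.1942 -0.6197  0.1745] lane [-0.7059, 0.274] F [ 0.5  0.5 -0.7] t 0.1 w 1.003
shift [ 0.349  -0.2163  0.1338] turn [-8.00e-02 -4.00e-02 -5.76e+01] at [ 0.1942 -0.6197  0.1745] lane [-0.7059, 0.274] F [ 0.5  0.5 -0.7] t 0.1 w 1.003
tin lane -0.07181193360365831 1.353126448837407e-05 ((551.2515258789062, -28.508235931396484), (79.23625183105469, 56.082008361816406), 84.08391571044922)
tin lane -0.07029822919991856 -0.004966355410543276 ((557.6984252929688, -27.625057220458984), (77.81708526611328, 55.81655502319336), 82.07797241210938)
```

Request:
servo_tool --plan '[[[0.04, -0.025, 0.003], [0, 0, -6], 0], [[0.08, -0.05, 0.006], [0, 0, -12], 0], [[0.115, -0.072, 0.009], [0, 0, -18], 0], [[0.15, -0.094, 0.012], [0, 0, -24], 0], [[0.185, -0.116, 0.014], [0, 0, -30], 0], [[0.22, -0.138, 0.016], [0, 0, -36], 0], [[0.255, -0.158, 0.018], [0, 0, -42], 0], [[0.285, -0.177, 0.02], [0, 0, -48], 0]]'

```text
clock: 0.77
eef_pos: [0.4121, -0.3662, 0.1547]
eef_rot: [-0.001, 0.84, 0.542, 0.0]
contact_force: [-0.0, -0.5, 0.5]
gripper_width: 0.498
```

```bash
python3 -c "
from h import *
go([.4625,-.3087,.110],75)"
```

```text
shift [0.0731 0.0224 0.0448] turn [-0.06 -0.06 -9.31] at [ 0.4121 -0.3662  0.1547] lane [-0.4252, 0.0926] F [-0.  -0.5  0.5] t 0.77 w 0.498
```

Request:
servo_tool --plan '[[[0.02, 0.006, 0.0], [0, 0, -4], 0], [[0.045, 0.014, 0.01], [0, 0, -7], 0], [[0.065, 0.02, 0.02], [0, 0, -9.3], 0], [[0.073, 0.0224, 0.03], [0, 0, -9.3], 0], [[0.073, 0.0224, 0.04], [0, 0, -9.3], 0], [[0.073, 0.0224, 0.045], [0, 0, -9.3], 0], [[0.073, 0.0224, 0.045], [0, 0, -9.3], 0], [[0.073, 0.0224, 0.045], [0, 0, -9.3], 0]]'

```text
clock: 1.43
eef_pos: [0.4611, -0.3105, 0.1094]
eef_rot: [-0.001, 0.794, 0.607, -0.0]
contact_force: [-0.2, 0.1, 0.6]
gripper_width: 0.5
```

```bash
python3 -c "
from h import *
go([.4625,-.3087,.041],75)
a,_=grab('top');b,_=grab('scene')
cv2.imwrite('pics/g1.png',np.hstack([cv2.resize(a[220:320,340:500],(480,300)),cv2.resize(b[180:300,100:260],(320,240))[:300] if 0 else cv2.resize(b[180:300,110:270],(320,300))]))"
```

```text
shift [0.002  0.001  0.0684] turn [-0.12 -0.04 -0.2 ] at [ 0.4611 -0.3105  0.1094] lane [-0.3633, 0.0515] F [-0.2  0.1  0.6] t 1.43 w 0.5
```

View pics/g1.png

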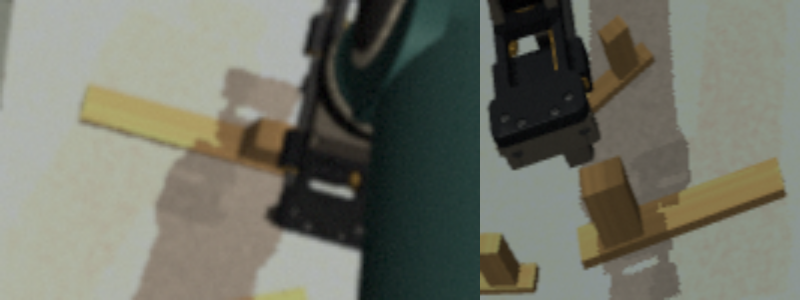

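```bash
cat >> h.py <<'E'
def proj(n,p):
    c=cams.calibration(n);K=c['K'];Q=R.from_quat(c['rotation'],scalar_first=True).as_matrix()
    q=Q.T@(np.array(p)-c['position']); return (K[0,0]*q[0]/-q[2]+K[0,2],K[1,1]*-q[1]/-q[2]+K[1,2])
E
python3 - <<'E'
from h import *
o=sensors.get_obs()
p=o['eef_pos']
print('top crop',[(np.array(proj('top',q))-[340,220])*3 for q in(p,[.4625,-.3087,.085])])
print('scene crop',[((np.array(proj('scene',q))-[110,180])*[2,2.5]+[480,0]) for q in(p,[.4625,-.3087,.085])])
for n in('top','scene'):
    X=np.load('/tmp/%s.npy'%n).reshape(-1,3);X=X[np.isfinite(X).all(1)]
    q=X[(abs(X[:,0]-.46)<.12)&(abs(X[:,1]+.31)<.1)&(X[:,2]>.085)&(X[:,2]<.25)]
    for a in np.arange(.09,.25,.02):
        k=q[(q[:,2]>a)&(q[:,2]<a+.02)]
        if len(k)>5: print(n,round(a,2),len(k),k[:,:2].min(0).round(3),k[:,:2].max(0).round(3))
E
```

```text
top crop [array([289.84528633, 130.75640681]), array([280.00374733, 134.71651011])]
scene crop [array([590.41360755, 155.81637839]), array([600.4660736 , 175.06075643])]
top 0.15 6 [ 0.485 -0.311] [ 0.495 -0.307]
top 0.23 65 [ 0.385 -0.313] [ 0.551 -0.259]
scene 0.15 72 [ 0.489 -0.328] [ 0.501 -0.307]
scene 0.17 21 [ 0.496 -0.329] [ 0.502 -0.31 ]
scene 0.19 13 [ 0.435 -0.314] [ 0.44  -0.305]
scene 0.21 33 [ 0.433 -0.314] [ 0.442 -0.303]
scene 0.23 298 [ 0.39  -0.363] [ 0.555 -0.258]
```

Request:
servo_tool --plan '[[[0.002, 0.001, 0.01], [0, 0, 0], 0], [[0.002, 0.001, 0.02], [0, 0, 0], 0], [[0.002, 0.001, 0.03], [0, 0, 0], 0], [[0.002, 0.001, 0.04], [0, 0, 0], 0], [[0.002, 0.001, 0.05], [0, 0, 0], 0], [[0.002, 0.001, 0.06], [0, 0, 0], 0], [[0.002, 0.001, 0.068], [0, 0, 0], 0], [[0.002, 0.001, 0.068], [0, 0, 0], 0]]'

```text
clock: 2.2
eef_pos: [0.4622, -0.3077, 0.04]
eef_rot: [-0.002, 0.794, 0.608, -0.001]
contact_force: [0.5, -0.6, 0.1]
gripper_width: 0.499
```

```bash
python3 -c "
from h import *
go([.4625,-.3087,.041],75)
b,_=grab('scene')
cv2.imwrite('pics/g2.png',cv2.resize(b[140:300,90:290],None,fx=3,fy=3))"
```

```text
shift [-0.0009  0.0006 -0.001 ] turn [-0.22 -0.1  -0.14] at [ 0.4622 -0.3077  0.04  ] lane [-0.3604, 0.0509] F [ 0.5 -0.6  0.1] t 2.2 w 0.499
```

View pics/g2.png

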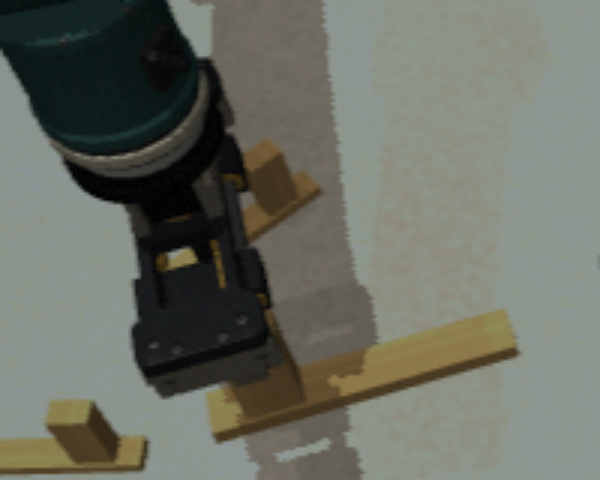

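The fingers straddle the large stick's handle (crop about 270,380), so I'll close and lift.

Request:
servo_tool --plan '[[[0, 0, 0], [0, 0, 0], 0.4], [[0, 0, 0], [0, 0, 0], 0.7], [[0, 0, 0], [0, 0, 0], 1], [[0, 0, 0], [0, 0, 0], 1], [[0, 0, 0], [0, 0, 0], 1], [[0, 0, 0], [0, 0, 0], 1], [[0, 0, 0], [0, 0, 0], 1], [[0, 0, 0], [0, 0, 0], 1]]'

```text
clock: 2.92
eef_pos: [0.4631, -0.3083, 0.0414]
eef_rot: [-0.001, 0.794, 0.608, -0.0]
contact_force: [-0.9, 0.1, 4.2]
gripper_width: 0.254
```

Request:
servo_tool --plan '[[[0, 0, -0.01], [0, 0, 0], 1], [[0, 0, -0.02], [0, 0, 0], 1], [[0, 0, -0.03], [0, 0, 0], 1], [[0, 0, -0.04], [0, 0, 0], 1], [[0, 0, -0.05], [0, 0, 0], 1], [[0, 0, -0.06], [0, 0, 0], 1], [[0, 0, -0.06], [0, 0, 0], 1], [[0, 0, -0.06], [0, 0, 0], 1]]'

```text
clock: 3.58
eef_pos: [0.4635, -0.3086, 0.1022]
eef_rot: [-0.0, 0.794, 0.608, -0.0]
contact_force: [-0.2, 0.4, -1.4]
gripper_width: 0.256
```

```bash
cat > st.py <<'E'
from h import *
def stick(n,X):
    # held stick: points between 0..0.17 ahead of tool along tool x, narrow, below TCP
    o=sensors.get_obs();p=o['eef_pos'];Q=R.from_quat(o['eef_rot'],scalar_first=True)
    P=X.reshape(-1,3);P=P[np.isfinite(P).all(1)];q=Q.inv().apply(P-p)
    # blade top expected z_tool=+0.029 , accept wide
    k=(q[:,0]>.035)&(q[:,0]<.19)&(abs(q[:,1])<.025)&(q[:,2]>.02)&(q[:,2]<.037)
    k=q[k]; f=np.polyfit(k[:,0],k[:,1],1); g=np.polyfit(k[:,0],k[:,2],1)
    print(n,len(k),'nose x',np.percentile(k[:,0],99).round(4),'yaw deg',np.degrees(f[0]).round(2),'y off mm',np.polyval(f,.09)*1000,'pitch',np.degrees(g[0]).round(2),'z mm',np.polyval(g,.09)*1000, 'half width',np.percentile(k[:,1],[3,97]).round(4))
if __name__=='__main__':
    for n in('top','scene'):
        im,X=grab(n);stick(n,X)
    go(lane(-.30,0,.080),LY)
E
python3 st.py
```

```text
top 631 nose x 0.1467 yaw deg 0.14 y off mm -1.4273453982258084 pitch 0.65 z mm 30.109188654194654 half width [-0.0158  0.0135]
scene 1075 nose x 0.1482 yaw deg -0.26 y off mm 3.0383695665807613 pitch 0.43 z mm 29.651404066675234 half width [-0.0134  0.0166]
shift [0.0668 0.0421 0.0211] turn [-0.14 -0.07 -7.34] at [ 0.4628 -0.3082  0.1011] lane [-0.3609, 0.0502] F [ 0.2 -0.2 -1.6] t 3.68 w 0.252
```

```bash
sed -i 's/O=np.array(\[.5615/O=np.array([.5607/' h.py; python3 -c "
from h import *
go(lane(-.287,0,.080),LY)
go(lane(-.287,0,.047),LY)"
```

```text
shift [0.0794 0.0397 0.0211] turn [-0.14 -0.07 -7.34] at [ 0.4628 -0.3082  0.1011] lane [-0.3607, 0.0494] F [ 0.2 -0.2 -1.6] t 3.68 w 0.252
shift [0.0794 0.0398 0.0541] turn [-0.14 -0.07 -7.34] at [ 0.4628 -0.3082  0.1011] lane [-0.3607, 0.0494] F [ 0.2 -0.2 -1.6] t 3.68 w 0.252
```

Request:
servo_tool --plan '[[[0.012, 0.006, 0.0], [0, 0, -1.2], 1], [[0.025, 0.0125, 0.003], [0, 0, -2.4], 1], [[0.037, 0.0185, 0.006], [0, 0, -3.6], 1], [[0.05, 0.025, 0.01], [0, 0, -4.8], 1], [[0.062, 0.031, 0.014], [0, 0, -6], 1], [[0.074, 0.037, 0.018], [0, 0, -7.3], 1], [[0.0794, 0.0398, 0.021], [0, 0, -7.34], 1], [[0.0794, 0.0398, 0.021], [0, 0, -7.34], 1]]'

```text
clock: 4.35
eef_pos: [0.5228, -0.2394, 0.0791]
eef_rot: [-0.002, 0.752, 0.659, -0.0]
contact_force: [-1.0, -0.2, -0.6]
gripper_width: 0.256
```

Run:
```python
from h import *
import st
go(lane(-.287,0,.080),LY)
go(lane(-.287,0,.047),LY)
for n in('top','scene'):
    im,X=grab(n,n+'3.png');st.stick(n,X)
a=cv2.imread('pics/top3.png');b=cv2.imread('pics/scene3.png')
cv2.imwrite('pics/p3.png',np.vstack([cv2.resize(a[190:280,170:430],(780,270)),cv2.resize(b[150:280,190:500],(780,327))]))
```

```text
shift [-0.0026 -0.0007 -0.0009] turn [-0.19 -0.16  0.19] at [ 0.5228 -0.2394  0.0791] lane [-0.2844, -0.0007] F [-1.  -0.2 -0.6] t 4.35 w 0.256
shift [-0.0027 -0.0006  0.0321] turn [-0.19 -0.16  0.19] at [ 0.5228 -0.2394  0.0791] lane [-0.2844, -0.0007] F [-1.  -0.2 -0.6] t 4.35 w 0.256
top 593 nose x 0.1486 yaw deg -0.15 y off mm -1.8085137638571085 pitch 0.46 z mm 30.69652487856896 half width [-0.0162  0.0131]
scene 1025 nose x 0.1494 yaw deg -0.19 y off mm 2.666842403471481 pitch 0.41 z mm 30.13791056930145 half width [-0.0135  0.0162]
```

View pics/p3.png

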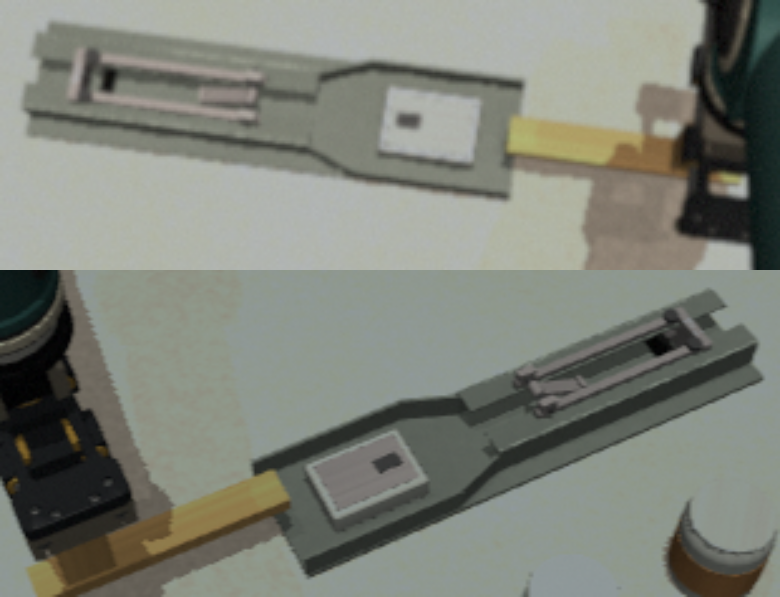

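The stick is aligned with the lane. Its nose is just above the tray's open end (upper view 510,136), and the tin is at (430,125). I'll lower it into the tray.

Request:
servo_tool --plan '[[[-0.002, -0.0006, 0.005], [0, 0, 0.2], 1], [[-0.0027, -0.0006, 0.01], [0, 0, 0.2], 1], [[-0.0027, -0.0006, 0.015], [0, 0, 0.2], 1], [[-0.0027, -0.0006, 0.02], [0, 0, 0.2], 1], [[-0.0027, -0.0006, 0.025], [0, 0, 0.2], 1], [[-0.0027, -0.0006, 0.029], [0, 0, 0.2], 1], [[-0.0027, -0.0006, 0.0325], [0, 0, 0.2], 1], [[-0.0027, -0.0006, 0.0325], [0, 0, 0.2], 1]]'

```text
clock: 5.12
eef_pos: [0.5201, -0.2443, 0.0463]
eef_rot: [-0.002, 0.755, 0.656, -0.001]
contact_force: [-0.5, -0.3, -1.7]
gripper_width: 0.258
```

```bash
python3 -c "
from h import *
go(lane(-.20,0,.047),LY)"
```

```text
shift [ 0.0896  0.0011 -0.0005] turn [-0.26 -0.09 -0.19] at [ 0.5201 -0.2443  0.0463] lane [-0.2896, 0.0014] F [-0.5 -0.3 -1.7] t 5.12 w 0.258
```

Request:
servo_tool --plan '[[[0.004, 0.0003, -0.0005], [0, 0, 0], 1], [[0.009, 0.0006, -0.0005], [0, 0, 0], 1], [[0.014, 0.001, -0.0007], [0, 0, 0], 1], [[0.018, 0.001, -0.0007], [0, 0, 0], 1], [[0.021, 0.001, -0.0007], [0, 0, 0], 1], [[0.024, 0.001, -0.0007], [0, 0, 0], 1], [[0.027, 0.001, -0.0007], [0, 0, 0], 1], [[0.03, 0.001, -0.0007], [0, 0, 0], 1]]'

```text
clock: 5.78
eef_pos: [0.5253, -0.2145, 0.0471]
eef_rot: [-0.002, 0.755, 0.656, -0.001]
contact_force: [-0.1, 0.5, -2.2]
gripper_width: 0.25
```

Request:
servo_tool --plan '[[[0.003, 0.0, 0], [0, 0, 0], 1], [[0.006, 0.0, 0], [0, 0, 0], 1], [[0.009, 0.0, 0], [0, 0, 0], 1], [[0.012, 0.0, 0], [0, 0, 0], 1], [[0.015, 0.0, 0], [0, 0, 0], 1], [[0.018, 0.0, 0], [0, 0, 0], 1], [[0.021, 0.0, 0], [0, 0, 0], 1], [[0.024, 0.0, 0], [0, 0, 0], 1]]'

```text
clock: 6.45
eef_pos: [0.5286, -0.1904, 0.0472]
eef_rot: [-0.002, 0.755, 0.656, -0.001]
contact_force: [-0.5, -1.5, -1.1]
gripper_width: 0.254
```

```bash
python3 -c "
from h import *
go(lane(-.20,0,.047),LY)"
```

```text
shift [0.0351 0.     0.0003] turn [-0.26 -0.08 -0.19] at [ 0.5286 -0.1904  0.0472] lane [-0.2351, 0.0002] F [-0.5 -1.5 -1.1] t 6.45 w 0.254
```

Request:
servo_tool --plan '[[[0.003, 0.0, 0], [0, 0, 0], 1], [[0.006, 0.0, 0], [0, 0, -0.1], 1], [[0.009, 0.0, 0], [0, 0, -0.2], 1], [[0.012, 0.0, 0], [0, 0, -0.2], 1], [[0.015, 0.0, 0], [0, 0, -0.2], 1], [[0.018, 0.0, 0], [0, 0, -0.2], 1], [[0.021, 0.0, 0], [0, 0, -0.2], 1], [[0.024, 0.0, 0], [0, 0, -0.2], 1]]'

```text
clock: 7.12
eef_pos: [0.532, -0.1664, 0.0472]
eef_rot: [-0.002, 0.753, 0.657, -0.001]
contact_force: [0.5, -1.1, -0.2]
gripper_width: 0.252
```

Request:
servo_tool --plan '[[[0.003, 0.0, 0], [0, 0, 0], 1], [[0.006, 0.0, 0], [0, 0, 0], 1], [[0.009, 0.0, 0], [0, 0, 0], 1], [[0.012, 0.0, 0], [0, 0, 0], 1], [[0.015, 0.0, 0], [0, 0, 0], 1], [[0.018, 0.0, 0], [0, 0, 0], 1], [[0.021, 0.0, 0], [0, 0, 0], 1], [[0.024, 0.0, 0], [0, 0, 0], 1]]'

```text
clock: 7.78
eef_pos: [0.5352, -0.1423, 0.0472]
eef_rot: [-0.002, 0.754, 0.657, -0.001]
contact_force: [0.5, -1.4, -0.5]
gripper_width: 0.253
```

Run:
```python
from h import *
go(lane(-.10,0,.047),LY)
for n in('top','scene'): grab(n,n+'4.png')
a=cv2.imread('pics/top4.png');b=cv2.imread('pics/scene4.png')
cv2.imwrite('pics/p4.png',np.vstack([cv2.resize(a[190:280,170:430],(780,270)),cv2.resize(b[150:280,190:500],(780,327))]))
```

```text
shift [0.0865 0.0002 0.0004] turn [-0.27 -0.08  0.01] at [ 0.5352 -0.1423  0.0472] lane [-0.1865, 0.0002] F [ 0.5 -1.4 -0.5] t 7.78 w 0.253
```

View pics/p4.png

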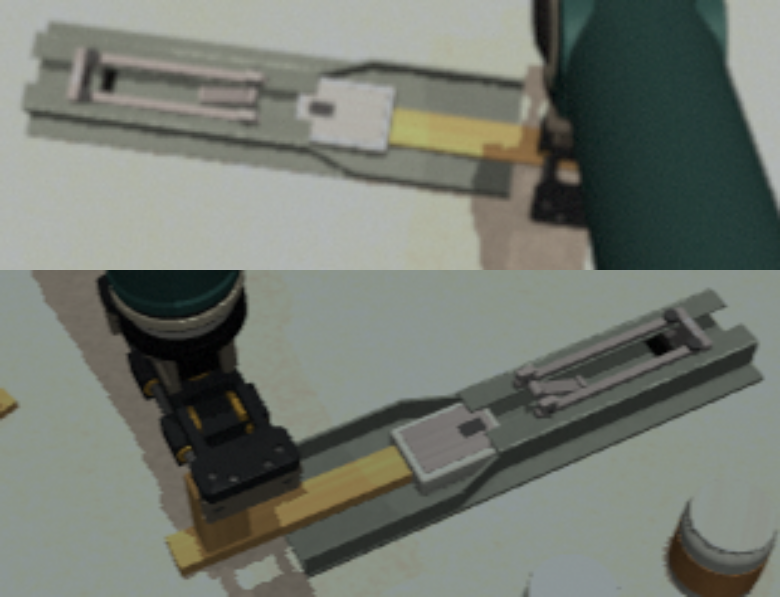

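The tin's front has entered the channel straight and centred, with the blade square behind it at upper view (393,125). I'll estimate the bumper position and keep pushing.

Run:
```python
from h import *
t=lambda u,v,z:ray('top',170+u/4.4,185+v/4.4,z)
s=lambda u,v,z:ray('scene',285+u/3.6,150+v/3.6,z)
for q in (t(375,130,.046),t(372,195,.044),s(405,155,.046),s(437,200,.046),t(150,135,.03),s(600,105,.03)): print(((q-O)@U).round(4),((q-O)@N).round(4))
```

```text
0.0748 -0.0182
0.0704 0.0182
0.0709 0.0084
0.0708 -0.0256
0.2029 -0.0006
0.1944 0.0009
```

Request:
servo_tool --plan '[[[0.003, 0.0, 0], [0, 0, 0], 1], [[0.006, 0.0, 0], [0, 0, 0], 1], [[0.009, 0.0, 0], [0, 0, 0], 1], [[0.012, 0.0, 0], [0, 0, 0], 1], [[0.015, 0.0, 0], [0, 0, 0], 1], [[0.018, 0.0, 0], [0, 0, 0], 1], [[0.021, 0.0, 0], [0, 0, 0], 1], [[0.024, 0.0, 0], [0, 0, 0], 1]]'

```text
clock: 8.55
eef_pos: [0.5386, -0.1175, 0.0473]
eef_rot: [-0.002, 0.753, 0.658, -0.001]
contact_force: [0.1, -1.4, -1.0]
gripper_width: 0.254
```

Request:
servo_tool --plan '[[[0.003, 0.0, 0], [0, 0, 0], 1], [[0.006, 0.0, 0], [0, 0, 0], 1], [[0.009, 0.0, 0], [0, 0, 0], 1], [[0.012, 0.0, 0], [0, 0, 0], 1], [[0.015, 0.0, 0], [0, 0, 0], 1], [[0.018, 0.0, 0], [0, 0, 0], 1], [[0.021, 0.0, 0], [0, 0, 0], 1], [[0.024, 0.0, 0], [0, 0, 0], 1]]'

```text
clock: 9.22
eef_pos: [0.5419, -0.0934, 0.0473]
eef_rot: [-0.002, 0.753, 0.658, -0.001]
contact_force: [-0.2, -1.6, -1.5]
gripper_width: 0.257
```

Request:
servo_tool --plan '[[[0.003, 0.0, 0], [0, 0, 0], 1], [[0.006, 0.0, 0], [0, 0, 0], 1], [[0.009, 0.0, 0], [0, 0, 0], 1], [[0.012, 0.0, 0], [0, 0, 0], 1], [[0.015, 0.0, 0], [0, 0, 0], 1], [[0.018, 0.0, 0], [0, 0, 0], 1], [[0.021, 0.0, 0], [0, 0, 0], 1], [[0.024, 0.0, 0], [0, 0, 0], 1]]'

```text
clock: 9.88
eef_pos: [0.5451, -0.0698, 0.0474]
eef_rot: [-0.002, 0.753, 0.658, -0.001]
contact_force: [-0.2, -1.9, -0.2]
gripper_width: 0.254
```

```bash
python3 -c "
from h import *
go(lane(-.05,0,.047),LY)"
```

```text
shift [0.0633 0.0002 0.0005] turn [-0.26 -0.1   0.04] at [ 0.5451 -0.0698  0.0474] lane [-0.1133, 0.0002] F [-0.2 -1.9 -0.2] t 9.88 w 0.254
```

Request:
servo_tool --plan '[[[0.003, 0.0, 0], [0, 0, 0], 1], [[0.006, 0.0, 0], [0, 0, 0], 1], [[0.009, 0.0, 0], [0, 0, 0], 1], [[0.012, 0.0, 0.0002], [0, 0, 0], 1], [[0.015, 0.0, 0.0003], [0, 0, 0], 1], [[0.018, 0.0, 0.0003], [0, 0, 0], 1], [[0.021, 0.0, 0.0003], [0, 0, 0], 1], [[0.024, 0.0, 0.0003], [0, 0, 0], 1]]'

```text
clock: 10.55
eef_pos: [0.5484, -0.0456, 0.0471]
eef_rot: [-0.002, 0.753, 0.658, -0.001]
contact_force: [0.8, -1.5, 0.0]
gripper_width: 0.251
```

Request:
servo_tool --plan '[[[0.003, 0.0, 0], [0, 0, 0], 1], [[0.006, 0.0, 0], [0, 0, 0], 1], [[0.009, 0.0, 0], [0, 0, 0], 1], [[0.012, 0.0, 0], [0, 0, 0], 1], [[0.015, 0.0, 0], [0, 0, 0], 1], [[0.018, 0.0, 0], [0, 0, 0], 1], [[0.021, 0.0, 0], [0, 0, 0], 1], [[0.024, 0.0, 0], [0, 0, 0], 1]]'

```text
clock: 11.22
eef_pos: [0.5516, -0.0216, 0.0472]
eef_rot: [-0.002, 0.753, 0.658, -0.001]
contact_force: [-0.1, -2.5, 0.6]
gripper_width: 0.249
```

```bash
python3 -c "
from h import *
go(lane(-.05,0,.047),LY)"
```

```text
shift [0.0147 0.0003 0.0002] turn [-0.27 -0.1   0.04] at [ 0.5516 -0.0216  0.0472] lane [-0.0647, 0.0003] F [-0.1 -2.5  0.6] t 11.22 w 0.249
```

Request:
servo_tool --plan '[[[0.002, 0.0, 0], [0, 0, 0], 1], [[0.004, 0.0, 0], [0, 0, 0], 1], [[0.006, 0.0, 0], [0, 0, 0], 1], [[0.008, 0.0, 0], [0, 0, 0], 1], [[0.01, 0.0, 0], [0, 0, 0], 1], [[0.012, 0.0, 0], [0, 0, 0], 1], [[0.014, 0.0, 0], [0, 0, 0], 1], [[0.016, 0.0, 0], [0, 0, 0], 1]]'

```text
clock: 11.88
eef_pos: [0.5538, -0.0055, 0.0472]
eef_rot: [-0.002, 0.753, 0.658, -0.001]
contact_force: [-0.6, -2.6, -1.0]
gripper_width: 0.257
```

Request:
servo_tool --plan '[[[0.001, 0.0, 0], [0, 0, 0], 1], [[0.002, 0.0, 0], [0, 0, 0], 1], [[0.003, 0.0, 0], [0, 0, 0], 1], [[0.004, 0.0, 0], [0, 0, 0], 1], [[0.005, 0.0, 0], [0, 0, 0], 1], [[0.006, 0.0, 0], [0, 0, 0], 1], [[0.007, 0.0, 0], [0, 0, 0], 1], [[0.008, 0.0, 0], [0, 0, 0], 1]]'

```text
clock: 12.55
eef_pos: [0.5549, 0.0024, 0.0472]
eef_rot: [-0.002, 0.753, 0.658, -0.001]
contact_force: [-0.5, -2.4, -0.6]
gripper_width: 0.251
```

Request:
servo_tool --plan '[[[0.001, 0.0, 0], [0, 0, 0], 1], [[0.002, 0.0, 0], [0, 0, 0], 1], [[0.003, 0.0, 0], [0, 0, 0], 1], [[0.004, 0.0, 0], [0, 0, 0], 1], [[0.005, 0.0, 0], [0, 0, 0], 1], [[0.005, 0.0, 0], [0, 0, 0], 1], [[0.005, 0.0, 0], [0, 0, 0], 1], [[0.005, 0.0, 0], [0, 0, 0], 1]]'

```text
clock: 13.22
eef_pos: [0.5556, 0.0078, 0.0472]
eef_rot: [-0.002, 0.753, 0.658, -0.001]
contact_force: [-0.4, -2.2, -2.0]
gripper_width: 0.253
```

Request:
servo_tool --plan '[[[0.001, 0.0, 0], [0, 0, 0], 1], [[0.002, 0.0, 0], [0, 0, 0], 1], [[0.003, 0.0, 0], [0, 0, 0], 1], [[0.004, 0.0, 0], [0, 0, 0], 1], [[0.005, 0.0, 0], [0, 0, 0], 1], [[0.005, 0.0, 0], [0, 0, 0], 1], [[0.005, 0.0, 0], [0, 0, 0], 1], [[0.005, 0.0, 0], [0, 0, 0], 1]]'

```text
clock: 13.88
eef_pos: [0.5563, 0.013, 0.0472]
eef_rot: [-0.003, 0.753, 0.658, -0.001]
contact_force: [-0.7, 0.1, -1.4]
gripper_width: 0.25
```

Request:
servo_tool --plan '[[[0.001, 0.0, 0], [0, 0, 0], 1], [[0.002, 0.0, 0], [0, 0, 0], 1], [[0.003, 0.0, 0], [0, 0, 0], 1], [[0.004, 0.0, 0], [0, 0, 0], 1], [[0.004, 0.0, 0], [0, 0, 0], 1], [[0.004, 0.0, 0], [0, 0, 0], 1], [[0.004, 0.0, 0], [0, 0, 0], 1], [[0.004, 0.0, 0], [0, 0, 0], 1]]'

```text
clock: 14.55
eef_pos: [0.5568, 0.0146, 0.0474]
eef_rot: [-0.002, 0.754, 0.657, -0.002]
contact_force: [-1.0, -6.2, 2.3]
gripper_width: 0.256
```

Request:
servo_tool --plan '[[[0.0025, 0.0, 0], [0, 0, 0], 1], [[0.003, 0.0, 0], [0, 0, 0], 1], [[0.0035, 0.0, 0], [0, 0, 0], 1], [[0.004, 0.0, 0], [0, 0, 0], 1], [[0.0045, 0.0, 0], [0, 0, 0], 1], [[0.005, 0.0, 0], [0, 0, 0], 1], [[0.0055, 0.0, 0], [0, 0, 0], 1], [[0.006, 0.0, 0], [0, 0, 0], 1]]'

```text
clock: 15.22
eef_pos: [0.5576, 0.0165, 0.0477]
eef_rot: [-0.0, 0.754, 0.657, -0.004]
contact_force: [-0.6, -10.2, 3.8]
gripper_width: 0.253
```

```bash
python3 -c "
from h import *
go(lane(-.03,0,.047),LY)"
```

```text
shift [-0.0038 -0.0004  0.0007] turn [-0.27  0.3  -0.13] at [0.5576 0.0165 0.0477] lane [-0.0262, -0.0004] F [ -0.6 -10.2   3.8] t 15.22 w 0.253
```

Request:
servo_tool --plan '[[[0.0043, 0.0, 0], [0, 0, 0], 1], [[0.0047, 0.0, 0], [0, 0, 0], 1], [[0.0051, 0.0, 0], [0, 0, 0], 1], [[0.0055, 0.0, 0], [0, 0, 0], 1], [[0.0059, 0.0, 0], [0, 0, 0], 1], [[0.0062, 0.0, 0], [0, 0, 0], 1], [[0.0065, 0.0, 0], [0, 0, 0], 1], [[0.0065, 0.0, 0], [0, 0, 0], 1]]'

```text
clock: 15.88
eef_pos: [0.5581, 0.0179, 0.048]
eef_rot: [0.002, 0.755, 0.656, -0.006]
contact_force: [-2.0, -11.7, 4.7]
gripper_width: 0.253
```

Run:
```python
from h import *
go(lane(-.03,0,.047),LY)
for n in('top','scene'): grab(n,n+'5.png')
a=cv2.imread('pics/top5.png');b=cv2.imread('pics/scene5.png')
cv2.imwrite('pics/p5.png',np.vstack([cv2.resize(a[190:260,170:360],(780,287)),cv2.resize(b[155:255,320:500],(558,310))[:, :]]) if 0 else np.vstack([cv2.resize(a[190:260,170:350],(720,280)),cv2.resize(b[160:240,320:500],(720,320),interpolation=cv2.INTER_CUBIC)]))
```

```text
shift [-0.0053 -0.0008  0.0011] turn [-0.3   0.65 -0.26] at [0.5581 0.0179 0.048 ] lane [-0.0247, -0.0008] F [ -2.  -11.7   4.7] t 15.88 w 0.253
```

View pics/p5.png

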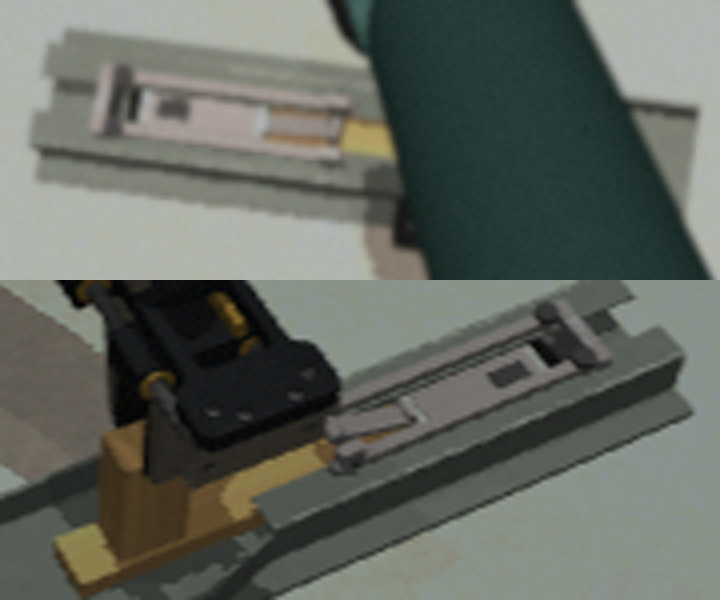

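The tin is against the bumper (lower view 530,360). The pawl tip is at the tin's rear edge (415,410), and it isn't clear whether it has dropped. I'll press slightly further while correcting the small tilt.

Request:
servo_tool --plan '[[[0.0053, 0.0, 0], [0, 0.2, 0], 1], [[0.0056, 0.0, 0], [0, 0.4, -0.1], 1], [[0.006, 0.0, 0], [0, 0.6, -0.2], 1], [[0.0064, 0.0, 0], [0, 0.6, -0.2], 1], [[0.0068, 0.0, 0], [0, 0.6, -0.2], 1], [[0.0072, 0.0, 0], [0, 0.6, -0.2], 1], [[0.0075, 0.0, 0], [0, 0.6, -0.2], 1], [[0.0075, 0.0, 0], [0, 0.6, -0.2], 1]]'

```text
clock: 16.65
eef_pos: [0.5587, 0.0202, 0.0482]
eef_rot: [0.0, 0.755, 0.656, -0.005]
contact_force: [-1.8, -10.1, 5.7]
gripper_width: 0.252
```

```bash
python3 -c "
from h import *
go(lane(-.03,0,.047),LY)"
```

```text
shift [-0.0076 -0.001   0.0012] turn [-0.35  0.41 -0.2 ] at [0.5587 0.0202 0.0482] lane [-0.0224, -0.001] F [ -1.8 -10.1   5.7] t 16.65 w 0.252
```

Request:
servo_tool --plan '[[[0.004, 0.0, 0], [0, 0.4, 0], 1], [[0.002, 0.0, 0], [0, 0.4, 0], 1], [[0.0, 0.0, 0], [0, 0.4, 0], 1], [[-0.002, 0.0, 0], [-0.2, 0.4, 0], 1], [[-0.004, 0.0, 0], [-0.2, 0.4, 0], 1], [[-0.008, 0.0, 0], [-0.2, 0.4, 0], 1], [[-0.012, 0.0, 0], [-0.2, 0.4, 0], 1], [[-0.016, 0.0, 0], [-0.2, 0.4, 0], 1]]'

```text
clock: 17.32
eef_pos: [0.5566, 0.0048, 0.0483]
eef_rot: [-0.001, 0.755, 0.656, -0.001]
contact_force: [0.4, -0.5, -1.2]
gripper_width: 0.254
```

Run:
```python
from h import *
go(lane(-.10,0,.047),LY)
for n in('top','scene'): grab(n,n+'6.png')
a=cv2.imread('pics/top6.png');b=cv2.imread('pics/scene6.png')
cv2.imwrite('pics/p6.png',np.vstack([cv2.resize(a[190:260,170:350],(720,280)),cv2.resize(b[160:240,320:500],(720,320),interpolation=cv2.INTER_CUBIC)]))
```

```text
shift [-0.0621 -0.0008  0.0012] turn [-0.14 -0.04 -0.17] at [0.5566 0.0048 0.0483] lane [-0.0379, -0.001] F [ 0.4 -0.5 -1.2] t 17.32 w 0.254
```

View pics/p6.png

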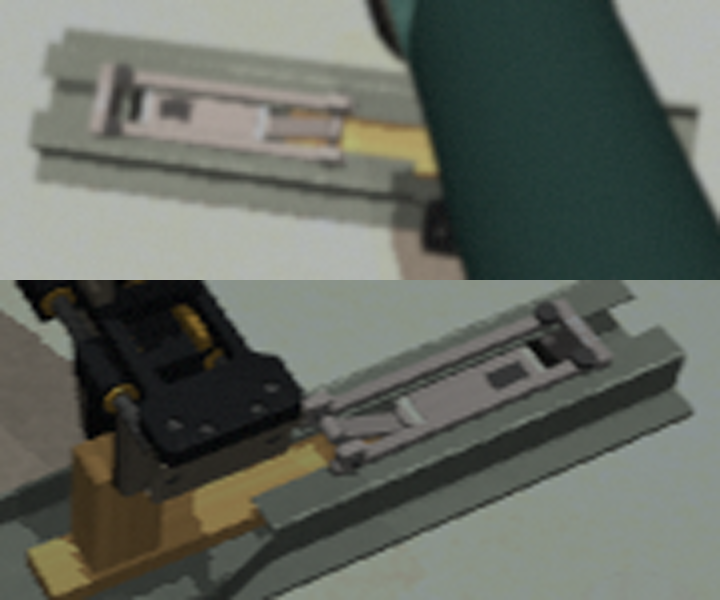

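The pawl tip now ends behind the tin's rear rim (lower view 395,415), and the rim (408,410) is fully visible, so it appears to have dropped. I'll check numerically against the pressed frame: a small shift means caught, about 4 mm back means not.

Run:
```python
from h import *
for n,(cx,cy) in(('scene',(446,183)),('top',(213,217))):
    a=cv2.imread(f'pics/{n}5.png',0);b=cv2.imread(f'pics/{n}6.png',0)
    t=cv2.resize(a[cy-5:cy+6,cx-7:cx+8],None,fx=8,fy=8,interpolation=cv2.INTER_CUBIC)
    s=cv2.resize(b[cy-11:cy+12,cx-13:cx+14],None,fx=8,fy=8,interpolation=cv2.INTER_CUBIC)
    m=cv2.minMaxLoc(cv2.matchTemplate(s,t,cv2.TM_CCOEFF_NORMED));d=np.array(m[3])/8-6
    p=ray(n,cx+d[0],cy+d[1],.026)-ray(n,cx,cy,.026)
    print(n,'score',m[1],'px',d,'shift lane mm',p@U*1000,p@N*1000)
```

```text
scene score 0.9856057167053223 px [-0.375  0.125] shift lane mm -0.8552085666188597 0.06260187577113957
top score 0.9903357028961182 px [0.5   0.125] shift lane mm -1.2947331734491834 0.13533861260547886
```

The tin moved back only about 1 mm, so it is caught. I'll withdraw the stick along the lane.

Request:
servo_tool --plan '[[[-0.01, -0.0002, 0.0], [0, 0, 0], 1], [[-0.025, -0.0004, 0.0], [0, 0, 0], 1], [[-0.045, -0.0006, 0.0], [0, 0, -0.1], 1], [[-0.065, -0.0008, 0.0], [0, 0, -0.1], 1], [[-0.085, -0.0008, 0.0], [0, 0, -0.1], 1], [[-0.105, -0.0008, 0.0], [0, 0, -0.1], 1], [[-0.125, -0.0008, 0.0], [0, 0, -0.1], 1], [[-0.145, -0.0008, 0.0], [0, 0, -0.1], 1]]'

```text
clock: 18.08
eef_pos: [0.5349, -0.1413, 0.0483]
eef_rot: [-0.001, 0.755, 0.656, -0.001]
contact_force: [0.3, -0.1, -0.7]
gripper_width: 0.257
```

Request:
servo_tool --plan '[[[-0.02, 0, 0.0], [0, 0, 0], 1], [[-0.045, 0, 0.0], [0, 0, 0], 1], [[-0.07, 0, 0.0], [0, 0, 0], 1], [[-0.095, 0, 0.0], [0, 0, 0], 1], [[-0.12, 0, 0.0], [0, 0, 0], 1], [[-0.145, 0, 0.0], [0, 0, 0], 1], [[-0.16, 0, 0.0], [0, 0, 0], 1], [[-0.165, 0, 0.0], [0, 0, 0], 1]]'

```text
clock: 18.75
eef_pos: [0.5106, -0.309, 0.0482]
eef_rot: [-0.0, 0.756, 0.654, -0.002]
contact_force: [-0.5, 0.2, -0.6]
gripper_width: 0.253
```

Run:
```python
import st
from h import *
go(lane(-.345,0,.0412),LY)
for n in('top','scene'):
    im,X=grab(n,n+'7.png');st.stick(n,X)
```

```text
shift [0.01   0.0019 0.0069] turn [-0.15  0.11 -0.46] at [ 0.5106 -0.309   0.0482] lane [-0.355, 0.002] F [-0.5  0.2 -0.6] t 18.75 w 0.253
top 559 nose x 0.1461 yaw deg -0.06 y off mm -2.2260910431411416 pitch 0.32 z mm 30.621652710427867 half width [-0.0166  0.0125]
scene 986 nose x 0.1457 yaw deg -0.28 y off mm 2.159053796552723 pitch 0.58 z mm 30.2669701212377 half width [-0.0138  0.016 ]
```

Request:
servo_tool --plan '[[[0, 0, 0.001], [0, 0, 0], 1], [[0, 0, 0.002], [0, 0, 0], 1], [[0, 0, 0.003], [0, 0, 0], 1], [[0, 0, 0.004], [0, 0, 0], 1], [[0, 0, 0.005], [0, 0, 0], 1], [[0, 0, 0.006], [0, 0, 0], 1], [[0, 0, 0.0068], [0, 0, 0], 1], [[0, 0, 0.0068], [0, 0, 0], 1]]'

```text
clock: 19.52
eef_pos: [0.5116, -0.3056, 0.0415]
eef_rot: [-0.001, 0.755, 0.655, -0.001]
contact_force: [-0.8, 1.4, 0.4]
gripper_width: 0.25
```

Request:
servo_tool --plan '[[[0, 0, 0], [0, 0, 0], 0.5], [[0, 0, 0], [0, 0, 0], 0.4], [[0, 0, 0], [0, 0, 0], 0.3], [[0, 0, 0], [0, 0, 0], 0.2], [[0, 0, 0], [0, 0, 0], 0.1], [[0, 0, 0], [0, 0, 0], 0], [[0, 0, 0], [0, 0, 0], 0], [[0, 0, 0], [0, 0, 0], 0]]'

```text
clock: 20.18
eef_pos: [0.5116, -0.3056, 0.0415]
eef_rot: [-0.001, 0.755, 0.655, -0.001]
contact_force: [0.1, -0.4, -0.1]
gripper_width: 0.501
```

Request:
servo_tool --plan '[[[0, 0, -0.01], [0, 0, 0], 0], [[0, 0, -0.02], [0, 0, 0], 0], [[0, 0, -0.035], [0, 0, 0], 0], [[0, 0, -0.05], [0, 0, 0], 0], [[0, 0, -0.065], [0, 0, 0], 0], [[0, 0, -0.08], [0, 0, 0], 0], [[0, 0, -0.1], [0, 0, 0], 0], [[0, 0, -0.12], [0, 0, 0], 0]]'

```text
clock: 20.85
eef_pos: [0.512, -0.3055, 0.1635]
eef_rot: [-0.001, 0.755, 0.656, -0.001]
contact_force: [-0.5, -0.1, -0.5]
gripper_width: 0.496
```

Request:
servo_tool --plan '[[[-0.03, 0, -0.01], [0, 0, 0], 0], [[-0.06, 0, -0.02], [0, 0, 0], 0], [[-0.09, 0, -0.02], [0, 0, 0], 0], [[-0.12, 0, -0.02], [0, 0, 0], 0], [[-0.15, 0, -0.02], [0, 0, 0], 0], [[-0.17, 0, -0.02], [0, 0, 0], 0], [[-0.18, 0, -0.02], [0, 0, 0], 0], [[-0.18, 0, -0.02], [0, 0, 0], 0]]'

```text
clock: 21.52
eef_pos: [0.4855, -0.4863, 0.1841]
eef_rot: [-0.0, 0.756, 0.654, -0.001]
contact_force: [-0.4, 1.0, 0.8]
gripper_width: 0.499
```

Run:
```python
from h import *
a,T=grab('top','top8.png');b,S=grab('scene','scene8.png')
cv2.imwrite('pics/p8.png',np.vstack([cv2.resize(a[190:290,170:470],(720,240)),cv2.resize(b[150:300,140:500],(720,300),interpolation=cv2.INTER_CUBIC)]))
for n,(cx,cy) in(('scene',(446,183)),('top',(213,217))):
    A=cv2.imread(f'pics/{n}6.png',0);B=cv2.imread(f'pics/{n}8.png',0)
    t=cv2.resize(A[cy-5:cy+6,cx-7:cx+8],None,fx=8,fy=8,interpolation=cv2.INTER_CUBIC)
    s=cv2.resize(B[cy-11:cy+12,cx-13:cx+14],None,fx=8,fy=8,interpolation=cv2.INTER_CUBIC)
    m=cv2.minMaxLoc(cv2.matchTemplate(s,t,cv2.TM_CCOEFF_NORMED));d=np.array(m[3])/8-6
    p=ray(n,cx+d[0],cy+d[1],.026)-ray(n,cx,cy,.026);print(n,m[1].__round__(3),'shift mm',p@U*1000)
for n,X in(('top',T),('scene',S)):
    P=X.reshape(-1,3);P=P[np.isfinite(P).all(1)];e=P-[.5106,-.309,0]
    k=P[(abs(e@N)<.03)&(abs(e@U)<.03)&(P[:,2]>.07)&(P[:,2]<.1)];print(n,'handle top z',np.median(k[:,2]),k[:,:2].mean(0),len(k))
```

```text
scene 0.993 shift mm 0.0
top 0.996 shift mm 0.0
top handle top z 0.08427599605497949 [ 0.5088067  -0.30559183] 187
scene handle top z 0.08505180724226563 [ 0.51566414 -0.30601771] 382
```

View pics/p8.png

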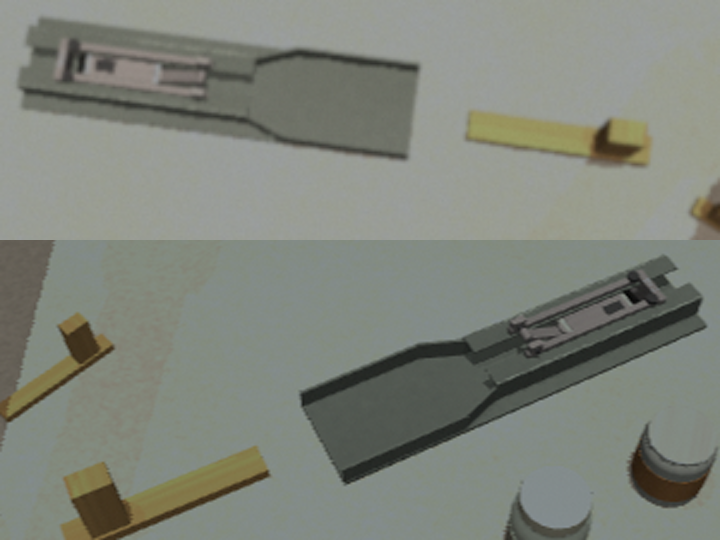

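The stick lies flat on the table, clear of the lane: its nose is at upper view (468,127) and the tray edge at (412,110). The tin stays caught against the bumper with the pawl behind it. I'll hand in now.

```bash
python3 -c "
from station import manip
print(manip.hand_in())"
```

```text
the job is handed in; nothing more can be done
None
```

I gripped the large push stick by its handle and pushed the tin through the channel against the bumper until the catch dropped. I then drew the stick out, laid it on the table and handed in at about 21.6 s. No verdict was reported.

**Push force:** the wrist force peaked at about 12 N among the readings taken after each move, below the 18 N limit. I had no reading of the force on the tin itself.

**Tin and catch:** after I released the tin it moved back only about 1 mm from the frame taken while pressing. It had not moved at all by the last pictures, where the pawl looks down behind its rear face. I had no direct reading of the bumper or the catch angle.

**Stick:** the top of its handle is at 84–85 mm, against 85 mm when standing flat. The pictures show a clear gap between its nose and the lane.

**Disagreements:** the two cameras differed by 4–7 mm in world x throughout. I corrected for this using the position of the gripped stick.

**Not measured:** I did not measure the cans and jar again. The arm never went near them.

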